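# Lock the lotion tester's pump and pack it for the market

### The job

The amber pump bottle in the sloping tester stand goes to the market stall. While it still sits in the stand, which keeps it from turning, lock its pump: press the head all the way down and turn it clockwise until it stays down. Then lift the bottle out, set it down gently, upright, in the free middle place of the plywood crate and let go of it; leave the other wares in the stand and in the crate where they are.

Things in the scene. Friction and masses are not known exactly. Their poses are not given: they have to be found in the camera images.
- stand: Sloping tester stand of brown wood, fixed: a block 85 x 255 x 60 mm with three square pockets in a row along y, on a dark wedge foot. Block and pockets lean 25 deg from vertical to the stand's front (-x), which looks roughly to the robot. Origin: centre of the underside, on the counter; the highest edge is 97 mm above it.
- middle_pocket (a point): Centre of the floor of the stand's middle pocket; axes as the stand's (z vertical). Pockets are 57 mm square, 50 mm deep; the other two lie 85 mm to either side (+y, -y) at the same height.
- bottle: Amber rounded-square pump bottle, 54 x 54 mm, about 0.3 kg, in one of the three pockets (which one varies), tilted 25 to 27 deg with it, 1.5 mm play at each side. Origin: centre of its underside; z runs up the bottle's axis, -x is its front. Along z: square body to 102 mm, shoulder to 112 mm, round black collar to 134 mm, then the pump head.
- collar (a point): Centre of the top of the bottle's black collar (32 mm diameter, 22 mm tall), 134 mm up the bottle's axis; axes as the bottle's. The collar is a good place to hold the bottle by; keep the fingertips at most 30 mm below this point, the body is wider there.
- pump_top (a point): Centre of the top of the black pump head, on the bottle's axis: 171 mm above the bottle's underside when up, 155 mm when home, about 159 mm locked. Axes turn with the head: z up the axis, spout to -x. Head: 26 mm wide (y, flat sides), x -14 to +16 mm, 20 mm tall; thin stem below. When home its underside is 1 mm above the wider collar, so fingertips reaching below the head land on the collar.
- spout_tip (a point): Tip of the spout, 46 mm from the head's axis, 6 mm below the head's top; the spout is 11 mm wide, 10 to 15 mm tall. Axes as pump_top's.
- pump_stem (a joint): How far the head is pressed down, m: 0 up, 0.016 home (stop). A spring pushes it up with 3 N at the top, 9 N at the bottom; let go unlocked, it comes up again. It can be turned into its lock only while held below 0.0125; locked, it stays at about 0.012.
- pump_head (a joint): Turn of the head, rad: 0 = spout to the bottle's front, over the collar's white mark; negative = clockwise from above. Starts within 0.25 of 0. Unpressed it spins freely and locks nothing. It goes down only between -0.45 and 0.45 (else stops after 2 mm); held down it turns clockwise only, and from -0.6 (best -0.9 to -1.5; red mark -1.31, stop -1.65) it stays down when let go.
- crate: Plywood crate, fixed, 92 x 260 x 55 mm, walls 8 mm, three square places 76 mm wide in a row along its y, 84 mm apart. Origin: centre of its underside on the counter; floor 8 mm above it.
- free_place (a point): Centre of the floor of the crate's empty middle place, 8 mm above the counter; its axes are the crate's. The square bottle must stand with its sides roughly along the walls (any quarter turn).
- cream_tester: Bystander in the stand: square cream jar with wooden lid, 54 x 54 x 78 mm, tilted 25 deg. Origin: centre of its underside.
- oil_tester: Bystander in the stand: square dark green bottle with black cap, 54 x 54 x 98 mm, tilted 25 deg. Origin: centre of its underside.
- candle_jar: Bystander in the crate's +y place: amber candle jar with wooden lid, 64 mm diameter, 78 mm tall. Origin: centre of its underside.
- sugar_pot: Bystander in the crate's -y place: grey-green lidded ceramic pot, 64 mm diameter, 72 mm tall. Origin: centre of its underside.
Mind the look-alikes: they are no part of the job. What is meant by the bottle is not purple, and is the larger of those in its own colour.

How it is judged:
By the outcome, as a careful person would: the job done as asked, in the order asked, and still so for the second after the job is handed in, with the robot touching nothing.
It also fails if it takes over 48 s, if anything falls off the work surface, if the arm or the gripper's body presses on something with over 40 N, if the wrist force passes 120 N, or if a joint passes its speed limit or range.

### The arm

A 6-joint arm with a two-finger parallel gripper is mounted at the origin on the work surface. World frame = base frame: x ahead of the robot, y to its left, z up, the work surface at z = 0. Lengths are in m, angles in degrees, forces in N, time in s.
With the tool pointing down it reaches from about 0.375 to 0.9 m from the base axis. Payload 3.1 kg.
Tool frame: the origin (TCP) lies midway between the tips of the shut fingers; the grasp point (between the pads) lies 19 mm behind it; z points along the fingers, y is the direction in which the jaws open and shut (so a half turn about z gives the same grasp; the last joint's range is limited). The gripper opens to 87 mm and grips with 3 to 60 N. Pads are 19 mm wide; open, the fingers measure 117 mm over their backs; the gripper's body (75 mm by 190 mm) begins 51 mm behind the grasp point.
Start: joints at [65.174, 30.224, 82.088, -0, 67.689, -10.227], TCP at [0.157, 0.605, 0.223] pointing down, gripper open.
Joint ranges: [-176.69, 176.69], [-43.24, 126.21], [12.49, 139.97], [-82, 262], [0, 151.66], [-163.58, 163.58]. Speed limits (degrees/s): [159.86, 159.86, 180, 180, 180, 180].

### API

Orientations are given as a 3x3 rotation matrix whose columns are the frame's x, y, z axes.
In Python, from rig import status, vision, bot, models gives the robot as it stands.
- The arm moves only by the tool send_rows, never from a script. Its argument "moves" is a list of rows, each a list of 7 numbers: the shift along the tool's x, y, z in units of 25 mm (1.0 is 25 mm), then the turn, a rotation vector about the tool's x, y, z in units of 10 degrees (1.0 is 10 degrees), then the closure, from -1 (fully open) to 1 (shut), so that 0 is half open. In form: [[dx, dy, dz, rx, ry, rz, hand], ...]. A call has 1 to 12 rows; each row shifts and turns the commanded pose from where the row before left it, along the tool's axes as they then stand; what a row does not reach is not made up. A row lasts 1/8 s, in which the tool goes at most 62.5 mm and 10.7 degrees, less where a joint would pass 70% of its speed; a pose out of reach is approached as far as the arm can. A call is refused whole if a number of a shift passes 1 or a number of a turn 1, either way. A call with a gripper value outside its range is refused whole. The fingers move at their own pace and stop on an object; the grip force is fixed at half the most. Time passes only in rows, so rows that do not move let the fingers close. It gives the time, the measured TCP pose, the force and the opening at its end, in the units of the state.
- status.read_state(): the state, without advancing time (a new reading comes with each control period).
- vision.capture(name): name is "scene" or "top" or "wrist"; returns a dict with "img" (420x560x3 uint8, red, green, blue), "depth" (420x560 float32, m along the optical axis (not along the pixel's ray), 0 where there is no reading), "fx", "fy", "cx", "cy" (pixels), "pose" (4x4, takes a point from camera to world coordinates); the wrist camera has in their place "hand_eye" (4x4, takes a point from camera to tool coordinates, whose origin is the TCP and whose axes are the flange's). Camera axes: x right, y up, looking along -z (the intrinsics and any distortion apply to the point x, -y, -z); pixel columns grow to the right and rows downward; lengths in m; the calibration is good to about 2 mm. A picture is of the moment at which its call begins: read the wrist's pose just before it.
- bot.hand_in(): hands the job in, once; it reports no verdict.
Trained networks look in the newest picture that a camera, given by its name, has taken for a name from the list of things; names that differ only in an ending like _2 or _b are one class to them, and where a whole thing is asked for, a point or a joint stands for the part that bears it (a point fixed in the world has none). Each returns a list of dicts, best first, with "confidence" (0 to 1); they miss things now and then, are a little off and sometimes report something else, mostly with a low value. They report only what shows in the picture. A call takes as long as a camera call. They do not tell look-alikes from the thing itself.
- models.masks_of(camera, name): "mask" (420x560 bool, what is visible of it) and "extent" ([left, top, right, bottom] in pixels, round what is visible of it).
- models.landmark_of(camera, name): "point" ([column, row] in pixels: a listed point, or the origin of a listed thing).
The state is a dict: "time_s": time; "joint_positions": joint angles; "qvel": joint speeds; "tau": joint torques, N m; "position": TCP position; "tcp_rot": TCP orientation; "force": force on the tool from outside, world axes, zero at the start; "moment": the same for the moment, N m; "opening": opening from 0.0 (shut) to 1.0 (fully open).
Only numpy, scipy, OpenCV 4.12 (cv2) and the standard library are available. Lean on these libraries where they do the work, as an engineer would, in place of code of your own. Each camera call takes 0.05 s, during which the arm holds its last target.

## Working session

There is one attempt and no reset: what is moved stays moved. The work goes in short steps, Python scripts to look and compute and a tool call to move; the robot and the scene stay as the last step left them, time stands still between calls to the robot, and variables do not carry over. Pictures are saved under pics/ and viewed, and the job is handed in when it is done.

Besides the shell and the picture viewer there is one more tool, called after "Request:" by a JSON object that holds its "name" and its "arguments", one argument or row to a line. send_rows: Moves the arm, as the interface text tells. Its arguments: {"type":"object","properties":{"moves":{"type":"array"}},"required":["moves"]}

```bash
ls; mkdir -p pics
python3 - <<'E'
from rig import status, vision, bot, models
import cv2, numpy as np
s=status.read_state()
for k in s: print(k,s[k])
for c in ["scene","top","wrist"]:
    d=vision.capture(c)
    cv2.imwrite(f"pics/{c}0.png",d["img"][:,:,::-1])
    print(c,d["fx"],d["fy"],d["cx"],d["cy"],[k for k in d]); print(np.round(d.get("pose",d.get("hand_eye")),4).tolist())
E
```

```text
pics
time_s 0.0
joint_positions [ 6.51733273e+01  3.02790037e+01  8.21567526e+01 -2.61600908e-03
  6.76888234e+01 -1.02255083e+01]
qvel [-0.02427669 -0.00376758  0.00359595  0.02077897  0.03569175  0.04427715]
tau [ 1.81889891e-04 -4.40026259e+01 -1.76598483e+01  6.34381059e-02
  5.80447877e-02 -1.30965559e-04]
position [0.15720644 0.60414425 0.2215692 ]
tcp_rot [[-9.67708278e-01  2.52071269e-01 -8.74607804e-04]
 [ 2.52072551e-01  9.67706290e-01 -1.99111390e-03]
 [ 3.44460865e-04 -2.14728203e-03 -9.99997635e-01]]
force [ 0.16062961 -0.86102262  1.05894176]
moment [-0.00832644  0.00078393  0.00217874]
opening 1.0003781864523607
scene 422.8497898268272 422.8497898268272 282.370115696377 205.64707103022215 ['img', 'depth', 'fx', 'fy', 'cx', 'cy', 'pose']
[[-0.7887, -0.4683, 0.3983, 0.9248], [0.6148, -0.6, 0.5119, 0.4085], [-0.0007, 0.6486, 0.7611, 0.7266], [0.0, 0.0, 0.0, 1.0]]
top 410.205428075665 410.205428075665 278.0997457836846 201.37722582057023 ['img', 'depth', 'fx', 'fy', 'cx', 'cy', 'pose']
[[-0.0109, 0.9971, -0.0755, 0.5456], [-0.9999, -0.0112, -0.0037, -0.013], [-0.0045, 0.0754, 0.9971, 1.0776], [0.0, 0.0, 0.0, 1.0]]
wrist 323.0998234038993 323.0998234038993 288.03988232073425 211.98332518912133 ['img', 'depth', 'fx', 'fy', 'cx', 'cy', 'hand_eye']
[[-0.0003, 0.9631, 0.2691, 0.0745], [1.0, 0.0005, -0.0005, 0.0005], [-0.0006, 0.2691, -0.9631, -0.1629], [0.0, 0.0, 0.0, 1.0]]
```

View pics/scene0.png

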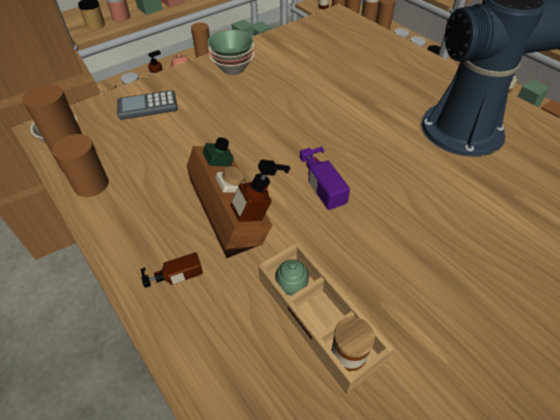

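View pics/top0.png

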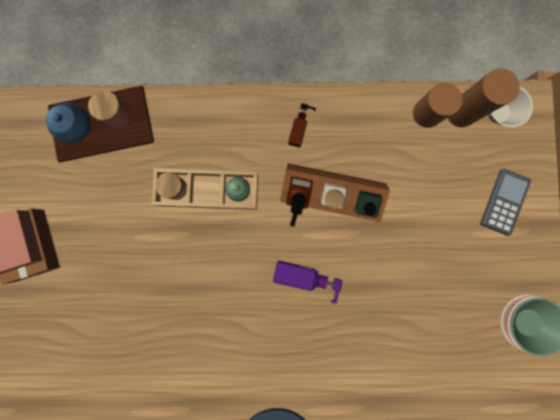

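View pics/wrist0.png

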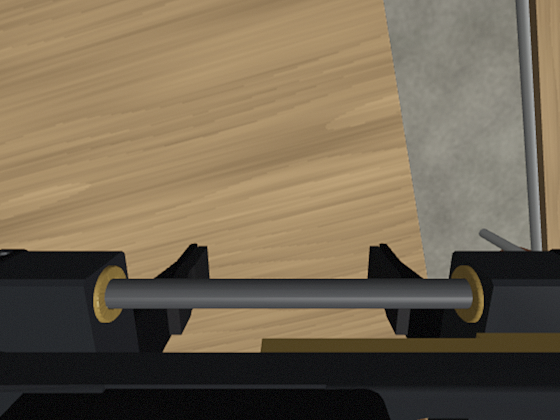

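```bash
cat > h.py <<'E'
import numpy as np, cv2
from rig import status, vision, bot, models
def pose(d,s=None):
    if "pose" in d: return d["pose"]
    T=np.eye(4);T[:3,:3]=s["tcp_rot"];T[:3,3]=s["position"]
    return T@d["hand_eye"]
def ray(d,P,uv):
    u,v=uv; c=np.array([(u-d["cx"])/d["fx"],-(v-d["cy"])/d["fy"],-1.]); return P[:3,3],P[:3,:3]@c
def cloud(d,P,m=None):
    z=d["depth"];ok=z>0
    if m is not None: ok&=m
    v,u=np.nonzero(ok);Z=z[v,u]
    c=np.stack([(u-d["cx"])/d["fx"]*Z,-(v-d["cy"])/d["fy"]*Z,-Z],1)
    return c@P[:3,:3].T+P[:3,3],u,v
def tri(rs):
    A=np.zeros((3,3));b=np.zeros(3)
    for o,w in rs:
        w=w/np.linalg.norm(w);M=np.eye(3)-np.outer(w,w);A+=M;b+=M@o
    x=np.linalg.solve(A,b)
    return x,[np.linalg.norm((np.eye(3)-np.outer(w,w)/(w@w))@(x-o)) for o,w in rs]
E
python3 - <<'E'
from h import *
D={c:vision.capture(c) for c in ["scene","top"]}
for n in ["stand","middle_pocket","bottle","collar","pump_top","spout_tip","crate","free_place","cream_tester","oil_tester","candle_jar","sugar_pot"]:
    rs=[]
    for c in D:
        L=models.landmark_of(c,n)
        for l in L[:3]: print(n,c,np.round(l["point"],1),round(l["confidence"],2))
        if L: rs.append((c,L))
    if len(rs)==2:
        best=None
        for a in rs[0][1][:3]:
            for b in rs[1][1][:3]:
                x,e=tri([ray(D["scene"],D["scene"]["pose"],a["point"]),ray(D["top"],D["top"]["pose"],b["point"])])
                if max(e)<0.02: print("   ",np.round(x,4),np.round(e,4))
E
```

```text
stand scene [222.7 209.7] 0.87
stand top [329.4 188.2] 0.66
    [ 0.6603 -0.1442  0.0104] [0.001 0.001]
middle_pocket top [335.  189.7] 0.84
bottle scene [339.8 199.9] 0.81
bottle scene [196.9 264.8] 0.75
bottle scene [241.  226.9] 0.67
bottle top [274.4 271.8] 0.97
bottle top [293.7 145.8] 0.9
bottle top [298.3 183.8] 0.88
    [0.4465 0.0017 0.0244] [0.0008 0.0008]
    [ 0.7761 -0.0538  0.0097] [0.0036 0.0036]
    [ 0.6679 -0.0606  0.0401] [0.0007 0.0007]
collar scene [308.3 160.5] 0.89
collar scene [261.7 178.2] 0.85
collar scene [158.6 273.8] 0.78
collar top [303.4 112.6] 0.73
collar top [324.3 284.2] 0.61
collar top [294.3 200.5] 0.6
    [ 0.4198 -0.128   0.0309] [0.0073 0.0073]
    [ 0.6175 -0.0467  0.162 ] [0.0013 0.0013]
    [ 0.8534 -0.0756  0.0266] [0.0039 0.0039]
pump_top scene [304.2 151.6] 0.77
pump_top scene [268.  166.4] 0.7
pump_top scene [141.1 283. ] 0.59
pump_top top [306.4 108.1] 0.63
pump_top top [296.1 208.6] 0.6
pump_top top [341.9 285.9] 0.59
    [ 0.4085 -0.1682  0.0244] [0.0003 0.0003]
    [ 0.5989 -0.0503  0.1786] [0.0019 0.0019]
    [ 0.8807 -0.0897  0.0009
[... 464 characters left out ...]
1748 0.001 ] [0.0008 0.0008]
free_place scene [313.5 317. ] 0.78
free_place top [204.8 191.7] 0.92
    [0.661  0.1766 0.0081] [0.0092 0.0092]
cream_tester scene [223.3 198. ] 0.68
cream_tester top [335.6 188.9] 0.76
    [ 0.6529 -0.1548  0.0352] [0.0024 0.0024]
oil_tester scene [210.4 173.4] 0.55
oil_tester top [364.3 194.2] 0.6
oil_tester top [208.2 192.1] 0.31
    [ 0.6386 -0.2263  0.0454] [0.0011 0.0011]
candle_jar scene [346.3 351.2] 0.73
candle_jar top [177.3 187.3] 0.57
    [0.6661 0.2542 0.0118] [0.0001 0.0001]
sugar_pot scene [291.9 282.5] 0.56
sugar_pot top [240.6 191.6] 0.58
sugar_pot top [333.1 190.5] 0.38
sugar_pot top [332.5 189. ] 0.23
    [0.6535 0.0893 0.0056] [0.0002 0.0002]
```

Run:
```python
from h import *
D={c:vision.capture(c) for c in ["scene","top"]}
for c in D:
    d=D[c];print(c)
    P,u,v=cloud(d,d["pose"])
    for n in ["bottle","pump_top","collar","stand"]:
        for m in models.masks_of(c,n)[:4]:
            q,_,_=cloud(d,d["pose"],m["mask"])
            print(n,round(m["confidence"],2),np.round(m["extent"]),len(q),np.round(np.median(q,0),3) if len(q) else '',np.round(q.max(0),3),np.round(q.min(0),3))
    # crop
ims=[]
for c,(x0,y0,x1,y1) in {"scene":(180,130,300,250),"top":(270,150,390,270)}.items():
    ims.append(cv2.resize(D[c]["img"][y0:y1,x0:x1,::-1],(400,400),interpolation=cv2.INTER_CUBIC))
cv2.imwrite("pics/crop1.png",np.hstack(ims))
# stand plane points near stand from top
d=D["top"];P,u,v=cloud(d,d["pose"])
th=np.radians(-10);R=np.array([[np.cos(th),-np.sin(th)],[np.sin(th),np.cos(th)]])
q=(P[:,:2]-np.array([.66,-.144]))@R
for yy in [-.045,.045,-.125]:
  s=(abs(q[:,1]-yy)<.006)&(abs(q[:,0])<.08)
  o=np.argsort(q[s,0]); print(yy,[(round(a*1000),round(b*1000)) for a,b in zip(q[s,0][o],P[s,2][o])])
```

```text
scene
bottle 0.96 [140. 253. 204. 287.] 1127 [ 0.819 -0.058  0.031] [ 0.884 -0.035  0.039] [ 0.771 -0.116 -0.002]
bottle 0.91 [232. 157. 292. 222.] 1725 [ 0.637 -0.043  0.129] [ 0.679 -0.027  0.194] [ 0.474 -0.23  -0.002]
bottle 0.65 [298. 147. 352. 209.] 1669 [ 0.444 -0.048  0.047] [0.476 0.007 0.058] [ 0.363 -0.198 -0.003]
pump_top 0.8 [253. 163. 291. 177.] 333 [ 0.603 -0.043  0.182] [ 0.62  -0.034  0.194] [ 0.56  -0.066  0.156]
pump_top 0.57 [301. 145. 324. 158.] 201 [ 0.409 -0.15   0.032] [ 0.431 -0.139  0.043] [ 0.342 -0.198 -0.002]
collar 0.91 [300. 147. 352. 211.] 1664 [ 0.444 -0.047  0.047] [0.476 0.007 0.058] [ 0.363 -0.201 -0.002]
collar 0.83 [229. 161. 289. 221.] 1740 [ 0.637 -0.043  0.128] [ 0.679 -0.027  0.194] [ 0.462 -0.2   -0.003]
collar 0.64 [146. 248. 206. 288.] 1116 [ 0.82  -0.058  0.031] [ 0.884 -0.035  0.039] [ 0.763 -0.116 -0.003]
stand 0.63 [188. 145. 270. 260.] 3469 [ 0.68  -0.097  0.068] [ 0.723 -0.013  0.099] [ 0.583 -0.369 -0.001]
top
bottle 0.97 [289. 106. 313. 147.] 461 [ 0.813 -0.065  0.035] [ 0.88  -0.039  0.041] [ 0.769 -0.101 -0.   ]
bottle 0.83 [274.
[... 8847 characters left out ...]
26, 57), (28, 53), (28, 53), (29, 51), (30, 50), (31, 48), (31, 47), (33, 42), (33, 44), (41, 1), (41, 4), (42, 1), (43, 3), (43, 3), (44, 0), (45, 0), (46, 6), (46, -2), (46, 0), (46, 2), (48, 0), (49, -2), (49, -1), (50, -3), (51, -2), (51, 0), (51, 3), (51, 0), (52, 1), (53, 0), (53, 2), (54, 3), (54, -1), (55, 1), (56, 0), (56, 1), (57, 0), (57, -2), (58, -2), (58, 0), (59, -3), (59, 1), (60, -1), (60, 3), (62, 1), (62, -2), (62, 2), (63, -1), (64, 4), (64, -1), (65, 1), (65, 1), (66, 3), (68, -2), (68, 0), (68, -3), (68, 0), (69, 4), (69, 5), (70, -1), (71, 0), (71, 0), (72, 1), (73, 0), (73, 3), (73, 0), (75, 0), (75, 1), (75, 1), (76, 1), (76, 2), (78, 1), (78, -1), (79, 1), (80, -4)]
```

View pics/crop1.png

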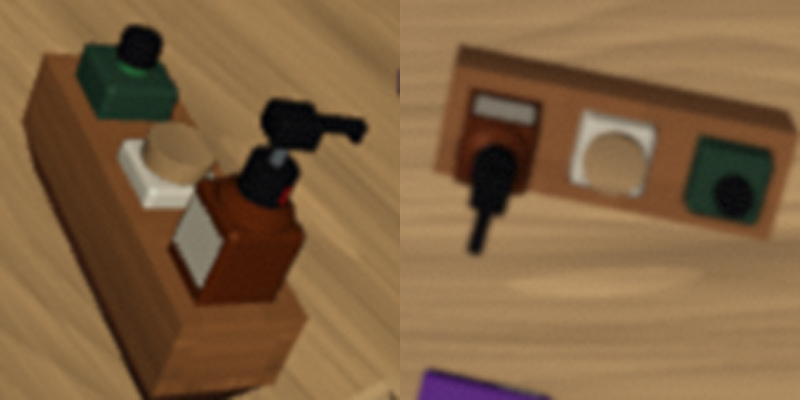

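```bash
cat > plan.py <<'E'
from h import *
from scipy.spatial.transform import Rotation as Ro
def plan(p1,R1,N,hand,p0=None,R0=None,dec=2,show=True):
    s=status.read_state()
    p=np.array(s["position"]) if p0 is None else p0; R=np.array(s["tcp_rot"]) if R0 is None else R0
    p=p.copy();R=Ro.from_matrix(R).as_matrix();rows=[]
    rv=(Ro.from_matrix(R).inv()*Ro.from_matrix(R1)).as_rotvec();Rs=R.copy();ps=p.copy()
    for i in range(N):
        f=(i+1)/N
        pt=ps+(p1-ps)*f; Rt=Rs@Ro.from_rotvec(rv*f).as_matrix()
        d=np.round(R.T@(pt-p)/.025,dec); w=np.round((Ro.from_matrix(R).inv()*Ro.from_matrix(Rt)).as_rotvec(degrees=True)/10,dec)
        rows.append([*(d+0.0).tolist(),*(w+0.0).tolist(),hand]); p=p+R@d*.025; R=R@Ro.from_rotvec(w*10,degrees=True).as_matrix()
    if show:
        m=np.abs(np.array(rows)[:,:6]).max(0); print("max",m)
        for r in rows: print(r)
    return p,R
def frame(phi,tilt,head=0):
    # tool frame for a bottle with yaw phi, tilt, head turn (deg)
    Rb=Ro.from_euler('z',phi,degrees=True)*Ro.from_euler('y',-tilt,degrees=True)*Ro.from_euler('z',head,degrees=True)
    M=Rb.as_matrix()
    return np.stack([-M[:,0],M[:,1],-M[:,2]],1),M
E
python3 - <<'E'
from plan import *
Rt,M=frame(-12,25.5,-8); print(np.round(M,3))
plan(np.array([.568,-.04,.260]),Rt,30,-1)
E
```

```text
[[ 0.845  0.329 -0.421]
 [-0.322  0.943  0.09 ]
 [ 0.426  0.06   0.903]]
max [0.78 0.7  0.26 0.01 0.09 0.02]
[-0.75, -0.69, -0.05, -0.01, -0.08, 0.02, -1]
[-0.75, -0.7, -0.04, -0.01, -0.09, 0.02, -1]
[-0.75, -0.68, -0.03, 0.0, -0.08, 0.01, -1]
[-0.75, -0.69, -0.02, -0.01, -0.09, 0.02, -1]
[-0.76, -0.69, -0.01, -0.01, -0.08, 0.02, -1]
[-0.76, -0.68, 0.0, -0.01, -0.09, 0.02, -1]
[-0.76, -0.68, 0.01, -0.01, -0.08, 0.01, -1]
[-0.76, -0.68, 0.02, 0.0, -0.09, 0.02, -1]
[-0.77, -0.67, 0.04, -0.01, -0.08, 0.02, -1]
[-0.76, -0.67, 0.04, -0.01, -0.09, 0.02, -1]
[-0.77, -0.67, 0.05, -0.01, -0.08, 0.01, -1]
[-0.77, -0.67, 0.06, 0.0, -0.09, 0.02, -1]
[-0.77, -0.67, 0.08, -0.01, -0.08, 0.02, -1]
[-0.77, -0.66, 0.08, -0.01, -0.09, 0.02, -1]
[-0.77, -0.66, 0.1, -0.01, -0.08, 0.02, -1]
[-0.77, -0.66, 0.1, -0.01, -0.08, 0.01, -1]
[-0.77, -0.66, 0.12, 0.0, -0.09, 0.02, -1]
[-0.78, -0.66, 0.12, -0.01, -0.08, 0.02, -1]
[-0.77, -0.65, 0.14, -0.01, -0.09, 0.02, -1]
[-0.77, -0.65, 0.15, -0.01, -0.08, 0.01, -1]
[-0.77, -0.65, 0.15, 0.0, -0.09, 0.02, -1]
[-0.77, -0.64, 0.17, -0.01, -0.08, 0.02, -1]
[-0.78, -0.65, 0.18, -0.01, -0.09, 0.02, -1]
[-0.77, -0.64, 0.19, -0.01, -0.08, 0.01, -1]
[-0.77, -0.64, 0.2, -0.01, -0.09, 0.02, -1]
[-0.76, -0.64, 0.21, 0.0, -0.08, 0.02, -1]
[-0.77, -0.63, 0.22, -0.01, -0.09, 0.02, -1]
[-0.77, -0.64, 0.23, -0.01, -0.08, 0.02, -1]
[-0.76, -0.63, 0.24, -0.01, -0.09, 0.01, -1]
[-0.76, -0.63, 0.26, -0.01, -0.08, 0.02, -1]
```

Request:
{"name": "send_rows", "arguments": {
  "moves": [
    [-0.9, -0.82, -0.05, 0, -0.1, 0.02, -1],
    [-0.9, -0.82, -0.05, 0, -0.1, 0.02, -1],
    [-0.9, -0.82, -0.03, 0, -0.1, 0.02, -1],
    [-0.9, -0.82, -0.02, 0, -0.1, 0.02, -1],
    [-0.9, -0.82, 0, 0, -0.1, 0.02, -1],
    [-0.9, -0.82, 0, 0, -0.1, 0.02, -1],
    [-0.9, -0.82, 0, 0, -0.1, 0.02, -1],
    [-0.9, -0.82, 0, 0, -0.1, 0.02, -1],
    [-0.9, -0.82, 0.05, 0, -0.1, 0.02, -1],
    [-0.9, -0.82, 0.05, 0, -0.1, 0.02, -1],
    [-0.9, -0.82, 0.05, 0, -0.1, 0.02, -1],
    [-0.9, -0.82, 0.05, 0, -0.1, 0.02, -1]
  ]
}}

```text
time_s: 3.45
position: [0.3504, 0.2944, 0.2472]
tcp_rot: [[-0.935, 0.292, 0.201], [0.287, 0.956, -0.056], [-0.209, 0.005, -0.978]]
force: [0.9, -0.3, 0.3]
opening: 1.002
```

Run:
```python
from plan import *
Rt,M=frame(-12,25.5,-8)
plan(np.array([.568,-.04,.260]),Rt,13,-1)
```

```text
max [0.93 0.79 0.33 0.02 0.11 0.03]
[-0.93, -0.79, 0.15, -0.02, -0.1, 0.02, -1]
[-0.93, -0.78, 0.17, -0.02, -0.1, 0.03, -1]
[-0.93, -0.79, 0.18, -0.01, -0.11, 0.02, -1]
[-0.93, -0.77, 0.2, -0.02, -0.1, 0.03, -1]
[-0.93, -0.78, 0.21, -0.02, -0.1, 0.02, -1]
[-0.93, -0.77, 0.23, -0.02, -0.1, 0.03, -1]
[-0.92, -0.77, 0.23, -0.01, -0.11, 0.02, -1]
[-0.93, -0.76, 0.26, -0.02, -0.1, 0.02, -1]
[-0.93, -0.77, 0.27, -0.02, -0.1, 0.03, -1]
[-0.92, -0.75, 0.28, -0.02, -0.1, 0.02, -1]
[-0.92, -0.76, 0.29, -0.01, -0.11, 0.03, -1]
[-0.92, -0.75, 0.31, -0.02, -0.1, 0.02, -1]
[-0.92, -0.75, 0.33, -0.02, -0.1, 0.02, -1]
```

Request:
{"name": "send_rows", "arguments": {
  "moves": [
    [-0.93, -0.79, 0.15, -0.02, -0.1, 0.02, -1],
    [-0.93, -0.78, 0.17, -0.02, -0.1, 0.03, -1],
    [-0.93, -0.79, 0.18, -0.01, -0.1, 0.02, -1],
    [-0.93, -0.77, 0.2, -0.02, -0.1, 0.03, -1],
    [-0.93, -0.78, 0.21, -0.02, -0.1, 0.02, -1],
    [-0.93, -0.77, 0.23, -0.02, -0.1, 0.03, -1],
    [-0.93, -0.77, 0.23, -0.01, -0.1, 0.02, -1],
    [-0.93, -0.76, 0.26, -0.02, -0.1, 0.02, -1],
    [-0.93, -0.77, 0.27, -0.02, -0.1, 0.03, -1],
    [-0.9, -0.75, 0.28, -0.02, -0.1, 0.02, -1],
    [-0.9, -0.75, 0.3, -0.01, -0.1, 0.02, -1],
    [-0.9, -0.7, 0.3, -0.02, -0.1, 0.02, -1]
  ]
}}

```text
time_s: 4.95
position: [0.5507, -0.0125, 0.2579]
tcp_rot: [[-0.857, 0.325, 0.401], [0.319, 0.944, -0.086], [-0.406, 0.054, -0.912]]
force: [0.5, 0.1, -0.2]
opening: 1.0
```

Run:
```python
from plan import *
Rt,M=frame(-12,25.5,-8)
plan(np.array([.568,-.04,.260]),Rt,2,-1)
print(status.read_state()["joint_positions"])
```

```text
max [0.49 0.41 0.15 0.01 0.07 0.02]
[-0.49, -0.4, 0.15, -0.01, -0.07, 0.02, -1]
[-0.49, -0.41, 0.15, -0.01, -0.06, 0.01, -1]
[-13.18516402  14.33842319 108.29585948   0.83287973  33.19405794
 -84.10562443]
```

Request:
{"name": "send_rows", "arguments": {
  "moves": [
    [-0.5, -0.4, 0.15, -0.01, -0.06, 0.02, -1],
    [-0.3, -0.2, 0.1, 0, -0.05, 0, -1],
    [0, 0, 0, 0, 0, 0, -1]
  ]
}}

```text
time_s: 5.32
position: [0.565, -0.0328, 0.2593]
tcp_rot: [[-0.848, 0.328, 0.417], [0.32, 0.943, -0.09], [-0.422, 0.057, -0.905]]
force: [-0.3, 0.9, 0.0]
opening: 1.001
```

Run:
```python
from plan import *
s=status.read_state(); d=vision.capture("wrist")
print(s["position"],np.round(s["joint_positions"],2))
np.savez("w1.npz",**{k:d[k] for k in d},p=s["position"],R=s["tcp_rot"])
t=vision.capture("top");np.savez("t1.npz",**t); 
cv2.imwrite("pics/w1.png",d["img"][:,:,::-1])
for n in ["pump_top","spout_tip","collar","bottle"]:
    for l in models.landmark_of("wrist",n)[:2]: print(n,np.round(l["point"],1),round(l["confidence"],2))
```

```text
[ 0.56498539 -0.03281061  0.25928134] [-15.38  15.16 107.22   2.54  32.45 -87.32]
pump_top [272.3 220.7] 0.97
pump_top [310.3 271.7] 0.65
spout_tip [271.7 161.6] 0.97
spout_tip [294.8 277.2] 0.69
collar [312.4 264.2] 0.9
collar [277.6 212.1] 0.63
bottle [279.1 188.1] 0.93
bottle [316.  225.5] 0.86
```

View pics/w1.png

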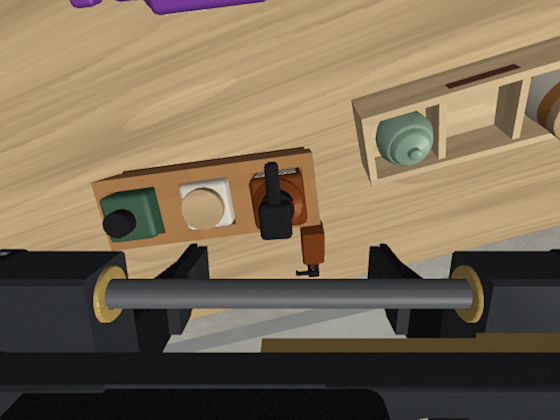

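```bash
cat > fit.py <<'E'
from plan import *
from scipy.optimize import least_squares
def box(q,c,h,r=0):
    d=np.abs(q-c)-np.array(h)+r
    return np.linalg.norm(np.maximum(d,0),axis=1)+np.minimum(d.max(1),0)-r
def cyl(q,z0,z1,r):
    d=np.stack([np.hypot(q[:,0],q[:,1])-r,np.abs(q[:,2]-(z0+z1)/2)-(z1-z0)/2],1)
    return np.linalg.norm(np.maximum(d,0),axis=1)+np.minimum(d.max(1),0)
def sdf(P,x,top=.171):
    M=frame(x[3],x[4])[1]; q=(P-x[:3])@M
    b=np.minimum(box(q,[0,0,.051],[.027,.027,.051],.008),cyl(q,.112,.134,.016))
    Mh=Ro.from_euler('z',x[5],degrees=True).as_matrix(); h=q@Mh
    hh=np.minimum(box(h,[.001,0,top-.010],[.015,.013,.010],.002),box(h,[-.028,0,top-.0065],[.018,.0055,.006],.001))
    return np.minimum(b,hh),q
def fit(P,x0,it=4,top=.171,lo=.058):
    x=np.array(x0,float)
    for k in range(it):
        s,q=sdf(P,x,top); m=(np.abs(s)<(.015 if k<2 else .006))&(q[:,2]>lo)&((q[:,2]<.100)|(q[:,2]>.114))
        Q=P[m]
        sc=np.array([.01,.01,.01,3,2,5])
        r=least_squares(lambda y:sdf(Q,x0+y*sc,top)[0],(x-x0)/sc,loss='soft_l1',f_scale=.002)
        x=x0+r.x*sc
    s,q=sdf(Q,x,top)
    return x,len(Q),np.median(np.abs(s)),(Q,s,q)
E
python3 - <<'E'
from fit import *
w=np.load("w1.npz");T=np.eye(4);T[:3,:3]=w["R"];T[:3,3]=w["p"]
Pw,_,_=cloud(w,T@w["hand_eye"])
t=np.load("t1.npz");Pt,_,_=cloud(t,t["pose"])
s=vision.capture("scene");np.savez("s1.npz",**s);Ps,_,_=cloud(s,s["pose"])
x0=np.array([.668,-.061,.040,-12,25.5,-8.])
for n,P in dict(w=Pw,t=Pt,s=Ps).items():
    P=P[np.linalg.norm(P-[.62,-.05,.12],axis=1)<.15]
    x,N,e,_=fit(P,x0); M=frame(x[3],x[4])[1]
    print(n,np.round(x,4),N,e,"top",np.round(x[:3]+M[:,2]*.171,4),"collar",np.round(x[:3]+M[:,2]*.134,4))
E
```

```text
w [  0.6724  -0.0653   0.0341 -11.5855  27.2517  -4.5158] 2318 0.0005926381067094507 top [ 0.5957 -0.0496  0.1861] collar [ 0.6123 -0.053   0.1532]
t [  0.6728  -0.0673   0.0349 -12.246   27.3624  -3.3067] 497 0.0006003416214915673 top [ 0.596  -0.0506  0.1868] collar [ 0.6126 -0.0542  0.1539]
s [  0.6728  -0.0667   0.0341 -11.9801  27.3716  -3.8371] 1261 0.0005982008029050655 top [ 0.5959 -0.0504  0.186 ] collar [ 0.6126 -0.054   0.1531]
```

Run:
```python
from fit import *
w=np.load("w1.npz");T=np.eye(4);T[:3,:3]=w["R"];T[:3,3]=w["p"]
Pw,_,_=cloud(w,T@w["hand_eye"])
s=np.load("s1.npz");Ps,_,_=cloud(s,s["pose"])
x0=np.array([.6727,-.0664,.0343,-12,27,-4.])
for n,P in dict(w=Pw,s=Ps).items():
  P=P[np.linalg.norm(P-[.62,-.05,.12],axis=1)<.15]
  for top in [.167,.169,.171,.173]:
    x,N,e,(Q,r,q)=fit(P,x0,top=top)
    print(n,top,np.round(x,4),N,round(e*1e3,3),[(round(np.median(r[m])*1e3,2),m.sum()) for m in [q[:,2]<.1,(q[:,2]>.11)&(q[:,2]<.135),q[:,2]>.145,q[:,2]>.165]])
# stand top plane from scene
x=x0;M=frame(-12,25)[1]
mid=x[:3]; q=(Ps-mid)@M
m=(np.abs(q[:,2]-.05)<.012)&(np.abs(q[:,0])<.042)&(q[:,1]>-.21)&(q[:,1]<.04)&((np.abs(q[:,1]+.0425)<.01)|(np.abs(q[:,1]+.1275)<.01))
Q=Ps[m];c=Q.mean(0);u,S,V=np.linalg.svd(Q-c);nn=V[2]*np.sign(V[2][2]);print("plane",len(Q),nn,np.degrees(np.arccos(nn[2])),np.degrees(np.arctan2(nn[1],-nn[0])), "base height below plane",(c-mid)@nn)
```

```text
w 0.167 [  0.6711  -0.0657   0.0374 -11.9936  27.2601  -4.1558] 2780 0.817 [(np.float64(-1.09), np.int64(833)), (np.float64(-0.43), np.int64(164)), (np.float64(0.21), np.int64(1783)), (np.float64(0.38), np.int64(1534))]
w 0.169 [  0.6715  -0.0656   0.0356 -11.9584  27.1796  -3.9507] 2585 0.6 [(np.float64(-0.17), np.int64(631)), (np.float64(-0.41), np.int64(168)), (np.float64(-0.01), np.int64(1783)), (np.float64(0.03), np.int64(1701))]
w 0.171 [  0.6724  -0.0653   0.0341 -11.5865  27.2522  -4.4639] 2318 0.592 [(np.float64(0.49), np.int64(362)), (np.float64(-0.12), np.int64(147)), (np.float64(-0.23), np.int64(1783)), (np.float64(-0.2), np.int64(1727))]
w 0.173 [  0.6735  -0.0646   0.0324 -10.8133  27.2955  -5.4295] 2200 0.657 [(np.float64(0.7), np.int64(235)), (np.float64(-0.33), np.int64(85)), (np.float64(-0.29), np.int64(1783)), (np.float64(-0.27), np.int64(1745))]
s 0.167 [  0.6712  -0.0666   0.0355 -12.1142  26.9392  -3.724 ] 1299 0.709 [(np.float64(-0.0), np.int64(720)), (np.float64(-0.71), np.int64(228)), (np.float64(0.54), np.int64(337)), (np.float64(1.27), np.int64(178))]
s 0.169 [  0.672   -0.0667   0.0348 -12.0556  27.1579  -3.6974] 1282 0.618 [(np.float64(0.01), np.int64(698)), (np.float64(-0.3), np.int64(231)), (np.float64(0.2), np.int64(339)), (np.float64(0.37), np.int64(195))]
s 0.171 [  0.6728  -0.0667   0.0341 -11.9801  27.3717  -3.8371] 1261 0.598 [(np.float64(-0.01), np.int64(676)), (np.float64(0.0), np.int64(212)), (np.float64(-0.15), np.int64(339)), (np.float64(-0.28), np.int64(209))]
s 0.173 [  0.6734  -0.0668   0.0334 -11.8509  27.4671  -3.6401] 1253 0.663 [(np.float64(-0.02), np.int64(666)), (np.float64(0.13), np.int64(182)), (np.float64(-0.34), np.int64(338)), (np.float64(-1.04), np.int64(221))]
plane 234 [-0.31376496  0.06178092  0.94748861] 18.65019580705207 11.139151271062262 base height below plane 0.05130014644215019
```

```bash
cat > b.py <<'E'
from fit import *
X=np.array([.6724,-.066,.0344,-12,27,-4.])
Rt,M=frame(*X[3:6])
def ax(t): return X[:3]+M[:,2]*t
E
python3 - <<'E'
from b import *
p,R=plan(ax(.200),Rt,4,-1)
plan(ax(.155),Rt,4,-1,p,R)
E
```

```text
max [0.01 0.11 0.52 0.01 0.05 0.1 ]
[-0.01, -0.11, 0.51, -0.01, -0.04, -0.1, -1]
[0.0, -0.1, 0.52, 0.0, -0.05, -0.09, -1]
[0.0, -0.11, 0.51, -0.01, -0.04, -0.1, -1]
[0.0, -0.11, 0.52, 0.0, -0.05, -0.09, -1]
max [0.01 0.   0.45 0.   0.   0.  ]
[0.0, 0.0, 0.45, 0.0, 0.0, 0.0, -1]
[0.0, 0.0, 0.45, 0.0, 0.0, 0.0, -1]
[0.0, 0.0, 0.45, 0.0, 0.0, 0.0, -1]
[0.01, 0.0, 0.45, 0.0, 0.0, 0.0, -1]
```

Request:
{"name": "send_rows", "arguments": {
  "moves": [
    [0, -0.11, 0.51, -0.01, -0.05, -0.1, -1],
    [0, -0.11, 0.52, 0, -0.05, -0.1, -1],
    [0, -0.11, 0.51, -0.01, -0.05, -0.1, -1],
    [0, -0.11, 0.52, 0, -0.05, -0.1, -1],
    [0, 0, 0, 0, 0, 0, -1],
    [0, 0, 0, 0, 0, 0, -1]
  ]
}}

```text
time_s: 6.42
position: [0.5838, -0.0476, 0.2128]
tcp_rot: [[-0.854, 0.266, 0.448], [0.25, 0.963, -0.096], [-0.457, 0.03, -0.889]]
force: [0.1, 0.3, -0.4]
opening: 1.001
```

Run:
```python
from b import *
plan(ax(.155),Rt,5,-1)
d=vision.capture("wrist");cv2.imwrite("pics/w2.png",d["img"][:,:,::-1])
```

```text
max [0.01 0.01 0.36 0.01 0.01 0.01]
[0.0, 0.0, 0.36, 0.0, 0.01, 0.0, -1]
[0.01, 0.01, 0.36, 0.0, 0.0, 0.01, -1]
[0.0, 0.0, 0.36, 0.0, 0.01, 0.0, -1]
[0.01, 0.01, 0.36, 0.0, 0.0, 0.0, -1]
[0.0, 0.0, 0.36, -0.01, 0.01, 0.01, -1]
```

View pics/w2.png

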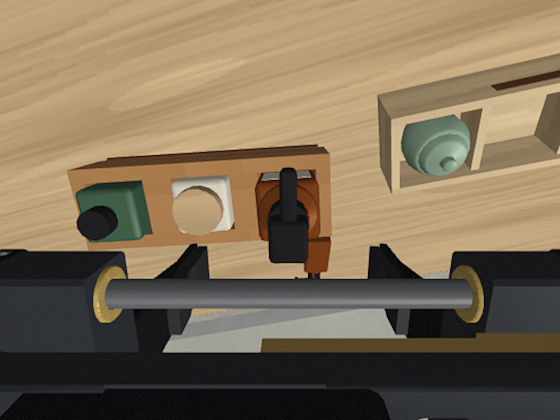

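Request:
{"name": "send_rows", "arguments": {
  "moves": [
    [0, 0, 0.36, 0, 0, 0, -1],
    [0, 0, 0.36, 0, 0, 0, -1],
    [0.01, 0, 0.36, 0, 0, 0, -1],
    [0, 0, 0.36, 0, 0, 0, -1],
    [0.01, 0, 0.36, 0, 0.02, 0, -1],
    [0, 0, 0, 0, 0, 0, -1],
    [0, 0, 0, 0, 0, 0, 0.5],
    [0, 0, 0, 0, 0, 0, 1],
    [0, 0, 0, 0, 0, 0, 1],
    [0, 0, 0, 0, 0, 0, 1],
    [0, 0, 0, 0, 0, 0, 1]
  ]
}}

```text
time_s: 7.85
position: [0.6034, -0.052, 0.1724]
tcp_rot: [[-0.855, 0.266, 0.445], [0.25, 0.963, -0.096], [-0.454, 0.03, -0.891]]
force: [0.3, -0.6, -0.3]
opening: 0.518
```

Run:
```python
from b import *
s=status.read_state();print(((s["position"]-X[:3])@M),s["force"],s["moment"],s["opening"]*.087)
plan(ax(.155),Rt,1,1)
d=vision.capture("wrist");cv2.imwrite("pics/w3.png",d["img"][:,:,::-1])
d=vision.capture("scene");cv2.imwrite("pics/s3.png",cv2.resize(d["img"][120:270,180:330,::-1],(600,600)))
```

```text
[-2.01159681e-05 -6.95399042e-04  1.54908796e-01] [ 0.2716124  -0.56019655 -0.34937367] [0.07674702 0.32672497 0.00070378] 0.045045272187916804
max [0.   0.03 0.   0.01 0.01 0.02]
[0.0, 0.03, 0.0, -0.01, 0.01, 0.02, 1]
```

View pics/s3.png

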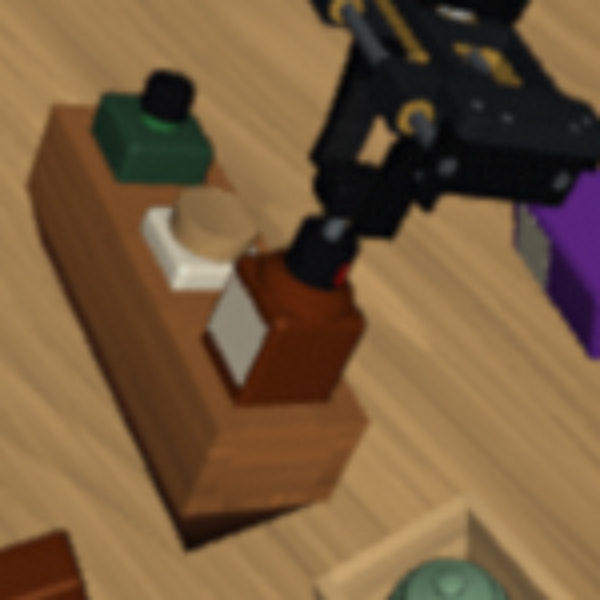

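Request:
{"name": "send_rows", "arguments": {
  "moves": [
    [0, 0, 0, 0, 0, 0, 1],
    [0, 0, 0, 0, 0, 0, 1],
    [0, 0, 0, 0, 0, 0, 1],
    [0, 0, 0, 0, 0, 0, 1]
  ]
}}

```text
time_s: 8.45
position: [0.6034, -0.0521, 0.1723]
tcp_rot: [[-0.855, 0.266, 0.445], [0.25, 0.963, -0.096], [-0.454, 0.03, -0.891]]
force: [-1.0, 0.5, -0.2]
opening: 0.297
```

Request:
{"name": "send_rows", "arguments": {
  "moves": [
    [0, 0, 0, 0, 0, 0, 1],
    [0, 0, 0, 0, 0, 0, 1]
  ]
}}

```text
time_s: 8.7
position: [0.6034, -0.0521, 0.1723]
tcp_rot: [[-0.855, 0.266, 0.445], [0.25, 0.963, -0.096], [-0.454, 0.029, -0.891]]
force: [-0.7, -0.4, -0.1]
opening: 0.297
```

Request:
{"name": "send_rows", "arguments": {
  "moves": [
    [0, 0, 0.16, 0, 0, 0, 1],
    [0, 0, 0.16, 0, 0, 0, 1],
    [0, 0, 0.16, 0, 0, 0, 1],
    [0, 0, 0.16, 0, 0, 0, 1],
    [0, 0, 0, 0, 0, 0, 1]
  ]
}}

```text
time_s: 9.32
position: [0.611, -0.0537, 0.1585]
tcp_rot: [[-0.855, 0.266, 0.446], [0.25, 0.963, -0.096], [-0.455, 0.029, -0.89]]
force: [-2.6, 0.5, 7.3]
opening: 0.297
```

Run:
```python
from b import *
s=status.read_state();print(((s["position"]-X[:3])@M),s["force"]@M,s["force"],s["moment"],s["opening"]*.087)
d=vision.capture("scene");cv2.imwrite("pics/s4.png",cv2.resize(d["img"][120:270,180:330,::-1],(600,600)))
```

```text
[ 0.00062728 -0.00068896  0.13895747] [ 9.04455265e-01 -1.17369432e-03  7.68252573e+00] [-2.63866425  0.49516729  7.25475724] [0.07897528 0.22168659 0.01484702] 0.02583584925748077
```

View pics/s4.png

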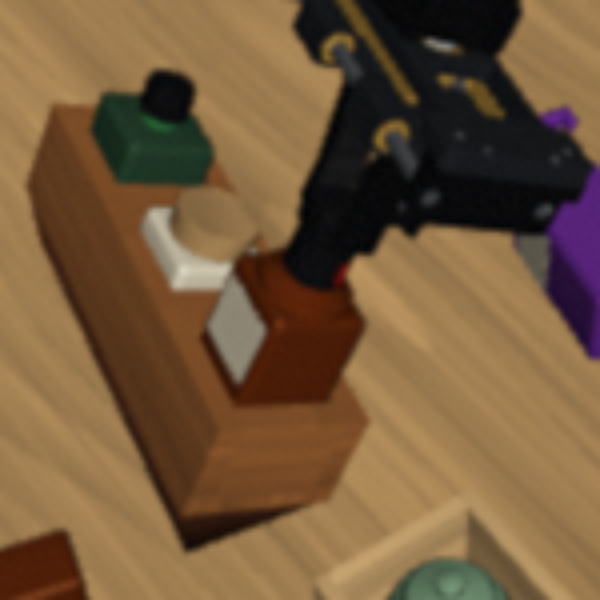

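Request:
{"name": "send_rows", "arguments": {
  "moves": [
    [0, 0, 0.05, 0, 0, 0, 1],
    [0, 0, 0, 0, 0, 0.3, 1],
    [0, 0, 0, 0, 0, 0.7, 1],
    [0, 0, 0, 0, 0, 0.7, 1],
    [0, 0, 0, 0, 0, 0.7, 1]
  ]
}}

```text
time_s: 10.0
position: [0.6116, -0.0537, 0.1581]
tcp_rot: [[-0.67, 0.593, 0.447], [0.623, 0.776, -0.096], [-0.404, 0.214, -0.89]]
force: [-4.7, 1.7, 11.2]
opening: 0.302
```

Run:
```python
from b import *
s=status.read_state();print(((s["position"]-X[:3])@M),s["force"]@M,np.array(s["moment"])@M,s["opening"]*.087, np.round(s["joint_positions"],1))
print((Ro.from_matrix(Rt).inv()*Ro.from_matrix(s["tcp_rot"])).as_rotvec(degrees=True))
```

```text
[ 0.00094212 -0.00059248  0.13841007] [ 0.64581691  0.76674332 12.2410345 ] [-0.03533983  0.36783763  0.00870831] 0.02626113099973702 [-16.4  28.1 108.6   6.9  16.3 -72.5]
[ 1.73010001e-02 -2.00124208e-01  2.40625783e+01]
```

Request:
{"name": "send_rows", "arguments": {
  "moves": [
    [0, 0, 0, 0, 0, 0.7, 1],
    [0, 0, 0, 0, 0, 0.7, 1],
    [0, 0, 0, 0, 0, 0.7, 1],
    [0, 0, 0, 0, 0, 0.7, 1],
    [0, 0, 0, 0, 0, 0.7, 1],
    [0, 0, 0, 0, 0, 0.7, 1],
    [0, 0, 0, 0, 0, 0.3, 1],
    [0, 0, 0, 0, 0, 0, 1]
  ]
}}

```text
time_s: 11.0
position: [0.6114, -0.0536, 0.1581]
tcp_rot: [[-0.057, 0.893, 0.446], [0.989, 0.112, -0.096], [-0.136, 0.436, -0.89]]
force: [-5.1, 1.3, 11.2]
opening: 0.292
```

Run:
```python
from b import *
s=status.read_state();print(((s["position"]-X[:3])@M),s["force"]@M,np.array(s["moment"])@M,s["opening"]*.087, np.round(s["joint_positions"],1))
print((Ro.from_matrix(Rt).inv()*Ro.from_matrix(s["tcp_rot"])).as_rotvec(degrees=True))
d=vision.capture("scene");cv2.imwrite("pics/s5.png",cv2.resize(d["img"][120:270,180:330,::-1],(600,600)))
d=vision.capture("wrist");cv2.imwrite("pics/w5.png",d["img"][:,:,::-1])
```

```text
[ 0.00070637 -0.00051222  0.13849499] [ 0.36523355  0.21596663 12.37393291] [-0.12376987  0.4509542   0.04997534] 0.02542468631423188 [-16.4  28.1 108.6   6.9  16.4 -27.8]
[-5.31635635e-02 -1.74994145e-01  6.88518996e+01]
```

View pics/s5.png

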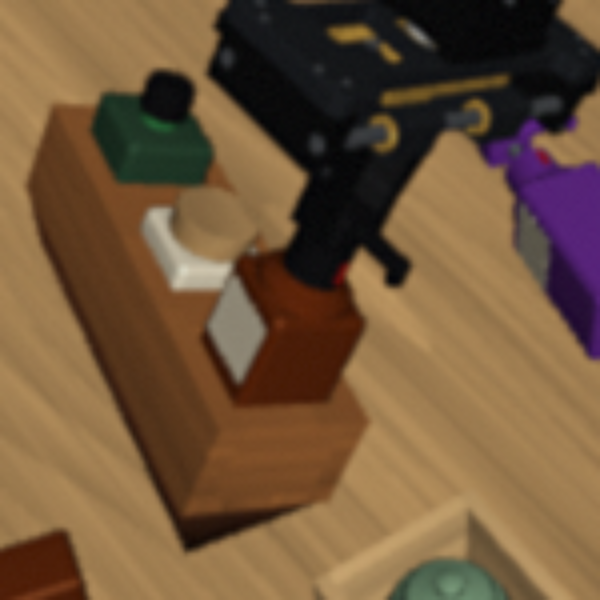

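View pics/w5.png

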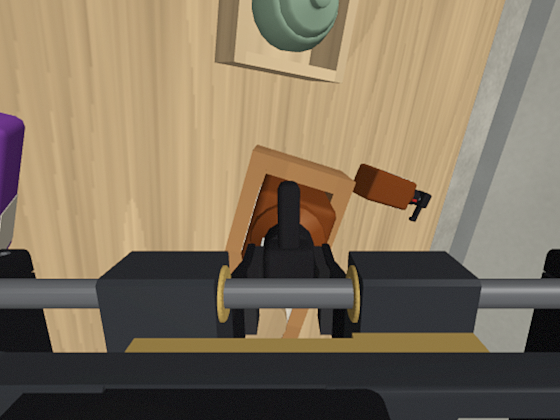

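Request:
{"name": "send_rows", "arguments": {
  "moves": [
    [0, 0, 0, 0, 0, 0, -0.4],
    [0, 0, 0, 0, 0, 0, -0.4],
    [0, 0, 0, 0, 0, 0, -0.4],
    [0, 0, 0, 0, 0, 0, -0.4],
    [0, 0, 0, 0, 0, 0, -0.4],
    [0, 0, 0, 0, 0, 0, -0.4]
  ]
}}

```text
time_s: 11.85
position: [0.6111, -0.0537, 0.1568]
tcp_rot: [[-0.058, 0.894, 0.444], [0.989, 0.111, -0.096], [-0.135, 0.434, -0.891]]
force: [1.0, -0.3, 0.9]
opening: 0.697
```

Run:
```python
from b import *
s=status.read_state();print(((s["position"]-X[:3])@M),s["force"]@M,s["opening"])
d=vision.capture("wrist");cv2.imwrite("pics/w6.png",d["img"][:,:,::-1])
T=np.eye(4);T[:3,:3]=s["tcp_rot"];T[:3,3]=s["position"]
P,u,v=cloud(d,T@d["hand_eye"])
q=(P-X[:3])@M@Ro.from_euler('z',-73,degrees=True).as_matrix()
m=(np.abs(q[:,1])<.004)&(q[:,2]>.1)&(q[:,2]<.19)&(q[:,0]<.02)&(q[:,0]>-.06)
o=np.argsort(q[m,0]);print([(round(a*1e3),round(b*1e3)) for a,b in q[m][o][::8,::2]])
d=vision.capture("scene");cv2.imwrite("pics/s6.png",cv2.resize(d["img"][120:270,180:330,::-1],(600,600)))
```

```text
[-1.12116390e-04 -7.52256647e-04  1.37481657e-01] [1.38545219 0.02210631 0.32875583] 0.6966549451859241
[(-46, 149), (-46, 154), (-46, 154), (-46, 155), (-46, 146), (-46, 149), (-46, 154), (-45, 157), (-45, 157), (-45, 157), (-45, 156), (-45, 157), (-45, 157), (-44, 158), (-44, 157), (-44, 158), (-44, 158), (-43, 158), (-43, 158), (-43, 158), (-43, 156), (-42, 157), (-42, 156), (-42, 158), (-42, 156), (-41, 159), (-41, 158), (-41, 156), (-41, 157), (-40, 158), (-40, 157), (-40, 158), (-40, 158), (-40, 158), (-39, 158), (-39, 157), (-39, 157), (-39, 157), (-38, 158), (-38, 156), (-38, 157), (-38, 156), (-37, 157), (-37, 158), (-37, 156), (-37, 158), (-37, 156), (-36, 159), (-36, 158), (-36, 155), (-36, 158), (-35, 158), (-35, 159), (-35, 157), (-35, 158), (-34, 157), (-34, 159), (-34, 157), (-34, 157), (-33, 157), (-33, 157), (-33, 158), (-33, 158), (-33, 158), (-32, 157), (-32, 156), (-32, 157), (-32, 158), (-31, 157), (-31, 158), (-31, 157), (-31, 157), (-30, 157), (-30, 157), (-30, 158), (-30, 157), (-30, 156), (-29, 158), (-29, 157), (-29, 158), (-29, 156), (-29, 157), (-28, 158),
[... 613 characters left out ...]
(-16, 158), (-16, 156), (-15, 158), (-15, 157), (-15, 158), (-14, 158), (-14, 158), (-14, 157), (-14, 158), (-14, 156), (-13, 159), (-13, 158), (-13, 158), (-13, 157), (-13, 158), (-13, 158), (-12, 159), (-12, 158), (-12, 158), (-12, 159), (-12, 159), (-11, 159), (-11, 159), (-11, 159), (-11, 160), (-11, 159), (-10, 159), (-10, 159), (-10, 159), (-10, 160), (-9, 159), (-9, 159), (-9, 160), (-9, 160), (-8, 160), (-8, 159), (-8, 160), (-8, 161), (-7, 160), (-7, 159), (-7, 160), (-7, 159), (-6, 160), (-6, 159), (-6, 159), (-6, 159), (-5, 159), (-5, 160), (-5, 158), (-5, 160), (-4, 159), (-4, 160), (-4, 160), (-4, 159), (-3, 159), (-3, 160), (-3, 160), (-3, 159), (-2, 159), (-2, 159), (-2, 159)]
```

View pics/w6.png

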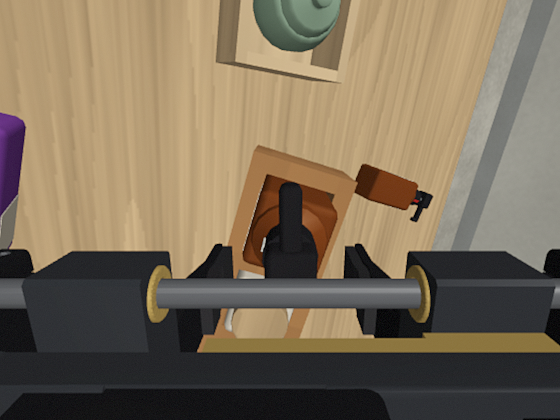

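View pics/s6.png

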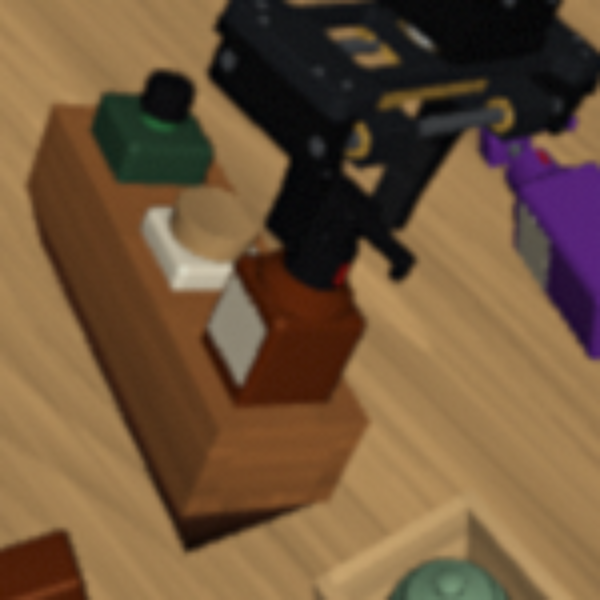

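Request:
{"name": "send_rows", "arguments": {
  "moves": [
    [0, 0, 0.2, 0, 0, 0, -0.4],
    [0, 0, 0.26, 0, 0, 0, -0.4],
    [0, 0, 0.26, 0, 0, 0, -0.4],
    [0, 0, 0.26, 0, 0, 0, -0.4],
    [0, 0, 0, 0, 0, 0, -0.4]
  ]
}}

```text
time_s: 12.58
position: [0.6219, -0.0561, 0.1343]
tcp_rot: [[-0.058, 0.894, 0.444], [0.989, 0.111, -0.095], [-0.135, 0.433, -0.891]]
force: [-0.0, -0.4, -0.6]
opening: 0.701
```

Request:
{"name": "send_rows", "arguments": {
  "moves": [
    [0, 0, 0, 0, 0, 0, 1],
    [0, 0, 0, 0, 0, 0, 1],
    [0, 0, 0, 0, 0, 0, 1],
    [0, 0, 0, 0, 0, 0, 1],
    [0, 0, 0, 0, 0, 0, 1],
    [0, 0, 0, 0, 0, 0, 1],
    [0, 0, 0, 0, 0, 0, 1]
  ]
}}

```text
time_s: 13.45
position: [0.6223, -0.0561, 0.1355]
tcp_rot: [[-0.058, 0.893, 0.445], [0.989, 0.112, -0.096], [-0.135, 0.435, -0.89]]
force: [0.1, 0.6, 3.5]
opening: 0.367
```

Run:
```python
from b import *
s=status.read_state();print(((s["position"]-X[:3])@M),s["force"]@M,s["opening"]*.087,np.round(s["joint_positions"],1))
```

```text
[ 0.00044467 -0.00070698  0.11321522] [1.52734579 0.66632738 3.16903069] 0.03188693786454302 [-16.3  31.1 108.    7.9  14.1 -28.6]
```

Request:
{"name": "send_rows", "arguments": {
  "moves": [
    [0, 0, -0.2, 0, 0, 0, 1],
    [0, 0, -0.4, 0, 0, 0, 1],
    [0, 0, -0.5, 0, 0, 0, 1],
    [0, 0, -0.6, 0, 0, 0, 1],
    [0, 0, -0.6, 0, 0, 0, 1],
    [0, 0, -0.6, 0, 0, 0, 1],
    [0, 0, -0.6, 0, 0, 0, 1],
    [0, 0, -0.4, 0, 0, 0, 1],
    [0, 0, -0.2, 0, 0, 0, 1],
    [0, 0, 0, 0, 0, 0, 1]
  ]
}}

```text
time_s: 14.7
position: [0.5763, -0.0462, 0.2266]
tcp_rot: [[-0.058, 0.894, 0.445], [0.989, 0.112, -0.096], [-0.135, 0.434, -0.891]]
force: [0.1, -0.6, -4.0]
opening: 0.363
```

Run:
```python
from b import *
s=status.read_state();print(((s["position"]-X[:3])@M),s["force"],s["opening"]*.087,np.round(s["joint_positions"],1))
d=vision.capture("scene");np.savez("s7.npz",**d);cv2.imwrite("pics/s7.png",d["img"][:,:,::-1])
d=vision.capture("top");np.savez("t7.npz",**d);cv2.imwrite("pics/t7.png",d["img"][:,:,::-1])
```

```text
[-1.05018444e-04 -6.46271388e-04  2.15782509e-01] [ 0.09054924 -0.64990051 -3.97362606] 0.03157889177766832 [-16.8  18.8 109.4   5.   24.8 -26. ]
```

View pics/s7.png

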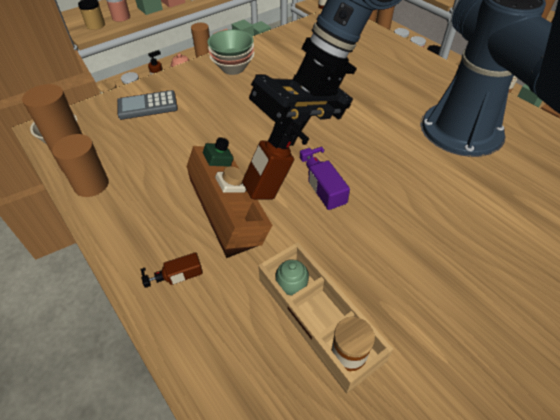

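View pics/t7.png

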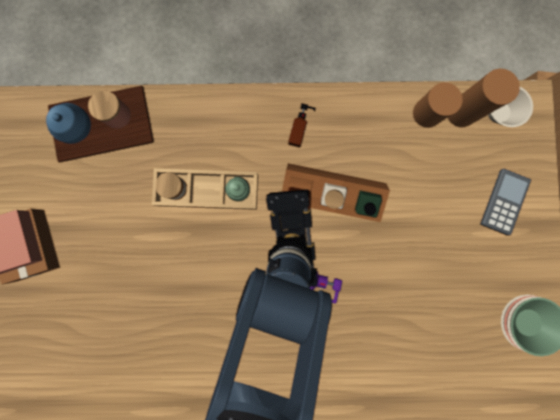

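```bash
cat > crate.py <<'E'
from b import *
def rect(q,h): 
    d=np.abs(q)-h; return np.hypot(*np.maximum(d,0).T)+np.minimum(d.max(1),0)
def pat(q):
    out=rect(q,np.array([.046,.130]))
    inn=np.min([rect(q-np.array([0,c]),np.array([.038,.038])) for c in(-.084,0,.084)],axis=0)
    return np.maximum(out,-inn)
def fitc(P,x0):
    m=(np.abs(P[:,2]-.055)<.006)&(np.abs(P[:,0]-.66)<.08)&(np.abs(P[:,1]-.175)<.16)
    for c in ((.666,.256),(.6535,.089)): m&=np.hypot(P[:,0]-c[0],P[:,1]-c[1])>.036
    Q=P[m];x=np.array(x0,float);sc=np.array([.01,.01,3.])
    def f(y):
        x=x0+y*sc;th=np.radians(x[2]);R=np.array([[np.cos(th),-np.sin(th)],[np.sin(th),np.cos(th)]])
        return np.maximum(pat((Q[:,:2]-x[:2])@R),0)
    # also penalise area: use signed with small weight via center-of-wall
    def g(y):
        x=x0+y*sc;th=np.radians(x[2]);R=np.array([[np.cos(th),-np.sin(th)],[np.sin(th),np.cos(th)]])
        return np.abs(pat((Q[:,:2]-x[:2])@R)+.004)
    r=least_squares(g,np.zeros(3),loss='soft_l1',f_scale=.003,diff_step=1e-3);x=x0+r.x*sc
    return x,len(Q),np.median(g(r.x)),np.median(Q[:,2])
E
python3 - <<'E'
from crate import *
for n in ("s7","t7"):
    d=np.load(n+".npz");P,_,_=cloud(d,d["pose"])
    print(n,fitc(P,np.array([.6605,.1755,-3.])),fitc(P,np.array([.665,.170,0.])))
    # floor points of free place
    m=(np.abs(P[:,0]-.66)<.02)&(np.abs(P[:,1]-.175)<.02);print(np.median(P[m,2]))
E
```

```text
s7 (array([ 0.65952879,  0.17566235, -2.61707037]), 2026, np.float64(0.002402251102548724), np.float64(0.05458443113059469)) (array([ 0.65952875,  0.17566247, -2.61711899]), 2026, np.float64(0.0024021978187252248), np.float64(0.05458443113059469))
0.007839273795170576
t7 (array([ 0.65827568,  0.17440919, -2.76352691]), 996, np.float64(0.00209673785063888), np.float64(0.05551280691306126)) (array([ 0.65827563,  0.17440944, -2.76348883]), 996, np.float64(0.002096762688704106), np.float64(0.05551280691306126))
0.00897922563561504
```

Run:
```python
from crate import *
d=np.load("s7.npz");P,_,_=cloud(d,d["pose"])
x0=np.r_[ax(.1026),-12,27.]
def sd(P,x):
    M=frame(x[3],x[4])[1];return box((P-x[:3])@M,[0,0,.051],[.027,.027,.051],.008),(P-x[:3])@M
x=x0.copy();sc=np.array([.01,.01,.01,3,3])
for k in range(4):
    s,q=sd(P,x);m=(abs(s)<(.012 if k<2 else .006))&(q[:,2]<.1)&(q[:,2]>-.005);Q=P[m]
    r=least_squares(lambda y:sd(Q,x0+y*sc)[0],(x-x0)/sc,loss='soft_l1',f_scale=.002);x=x0+r.x*sc
print(x0,x,len(Q),np.median(abs(sd(Q,x)[0])))
s,q=sd(Q,x);print(q.min(0),q.max(0), [(np.round(np.median(q[m],0),3),m.sum()) for m in (q[:,0]>.024,q[:,1]>.024,q[:,0]<-.024)])
s=status.read_state();R=np.array(s["tcp_rot"]);Mb=frame(x[3],x[4])[1]
# roll unconstrained param check: tool in bottle
print("tool in bottle",np.round(Mb.T@(s["position"]-x[:3]),4),"tool z in bottle",Mb.T@R[:,2],"tool x ang",np.degrees(np.arctan2(*(Mb.T@R[:,0])[[1,0]])))
```

```text
[  0.62683845  -0.05631559   0.12581727 -12.          27.        ] [  0.62514954  -0.05630472   0.12416563 -12.09491883  26.05488774] 1725 0.0005686138812934956
[-0.0262963  -0.02569613  0.0023041 ] [0.02960751 0.02915998 0.09993777] [(array([0.027, 0.004, 0.055]), np.int64(812)), (array([0.003, 0.027, 0.056]), np.int64(960)), (array([-0.025,  0.025,  0.055]), np.int64(12))]
tool in bottle [-1.000e-04 -4.000e-04  1.134e-01] tool z in bottle [ 1.65777379e-02 -3.57498908e-04 -9.99862516e-01] tool x ang 107.2280151416113
```

```bash
cat > tgt.py <<'E'
from crate import *
def Mbt(): return frame(-2.7,0)[1]
REL=None
def target(base,R_now_rel):
    return base+Mbt()@np.array([-.0001,-.0004,.1134]), Mbt()@R_now_rel
E
python3 - <<'E'
from tgt import *
R=np.array(status.read_state()["tcp_rot"]);Mb=frame(-12.1,26.05)[1];rel=Mb.T@R;np.save("rel.npy",rel)
p,Rr=target(np.array([.659,.175,.125]),rel);print(p,Rr)
plan(p,Rr,14,1)
E
```

```text
[0.65888127 0.17460515 0.2384    ] [[-0.25092656  0.96786327  0.01662962]
 [ 0.96799194  0.25097885 -0.00110182]
 [-0.00524009  0.01582086 -0.99986111]]
max [0.61 0.38 0.03 0.18 0.08 0.07]
[0.61, 0.3, 0.01, 0.17, 0.07, -0.07, 1]
[0.6, 0.3, 0.01, 0.17, 0.07, -0.06, 1]
[0.6, 0.31, 0.01, 0.18, 0.07, -0.07, 1]
[0.59, 0.32, 0.01, 0.17, 0.07, -0.06, 1]
[0.59, 0.33, 0.01, 0.17, 0.07, -0.07, 1]
[0.59, 0.33, 0.0, 0.17, 0.07, -0.06, 1]
[0.58, 0.34, 0.0, 0.18, 0.07, -0.07, 1]
[0.58, 0.34, -0.01, 0.17, 0.08, -0.07, 1]
[0.58, 0.35, 0.0, 0.17, 0.07, -0.06, 1]
[0.57, 0.36, -0.01, 0.17, 0.07, -0.07, 1]
[0.57, 0.37, -0.02, 0.18, 0.07, -0.06, 1]
[0.56, 0.37, -0.02, 0.17, 0.07, -0.07, 1]
[0.56, 0.37, -0.02, 0.17, 0.07, -0.06, 1]
[0.56, 0.38, -0.03, 0.17, 0.07, -0.07, 1]
```

Request:
{"name": "send_rows", "arguments": {
  "moves": [
    [0.3, 0.2, -0.15, 0.1, 0.05, -0.05, 1],
    [0.6, 0.3, -0.15, 0.15, 0.05, -0.05, 1],
    [0.6, 0.3, 0, 0.17, 0.07, -0.07, 1],
    [0.6, 0.3, 0, 0.17, 0.07, -0.07, 1],
    [0.6, 0.3, 0, 0.17, 0.07, -0.07, 1],
    [0.6, 0.3, 0, 0.17, 0.07, -0.07, 1],
    [0.6, 0.35, 0, 0.17, 0.07, -0.07, 1],
    [0.6, 0.35, 0, 0.17, 0.07, -0.07, 1],
    [0.6, 0.35, 0, 0.17, 0.07, -0.07, 1],
    [0.6, 0.35, 0, 0.17, 0.07, -0.07, 1],
    [0.6, 0.35, 0, 0.17, 0.07, -0.07, 1],
    [0.6, 0.35, 0, 0.17, 0.07, -0.07, 1]
  ]
}}

```text
time_s: 16.3
position: [0.639, 0.1405, 0.2418]
tcp_rot: [[-0.229, 0.968, 0.102], [0.973, 0.231, -0.016], [-0.039, 0.096, -0.995]]
force: [-0.0, 0.1, -2.7]
opening: 0.365
```

Run:
```python
from tgt import *
rel=np.load("rel.npy")
p,Rr=target(np.array([.659,.175,.125]),rel)
plan(p,Rr,4,1)
```

```text
max [0.29 0.28 0.05 0.12 0.05 0.03]
[0.29, 0.27, 0.05, 0.11, 0.05, -0.03, 1]
[0.28, 0.27, 0.04, 0.12, 0.05, -0.03, 1]
[0.29, 0.27, 0.05, 0.11, 0.05, -0.03, 1]
[0.28, 0.28, 0.04, 0.12, 0.05, -0.03, 1]
```

Request:
{"name": "send_rows", "arguments": {
  "moves": [
    [0.29, 0.27, 0.05, 0.11, 0.05, -0.03, 1],
    [0.28, 0.27, 0.04, 0.12, 0.05, -0.03, 1],
    [0.2, 0.2, 0.05, 0.1, 0.04, -0.03, 1],
    [0.1, 0.1, 0, 0.05, 0, 0, 1],
    [0, 0, 0, 0, 0, 0, 1],
    [0, 0, 0, 0, 0, 0, 1]
  ]
}}

```text
time_s: 17.05
position: [0.6538, 0.1657, 0.2402]
tcp_rot: [[-0.245, 0.969, 0.033], [0.969, 0.245, -0.008], [-0.016, 0.03, -0.999]]
force: [-0.2, 0.6, -2.5]
opening: 0.362
```

```bash
cat > body.py <<'E'
from tgt import *
def sd(P,x):
    q=(P-x[:3])@Ro.from_euler('ZYX',x[3:6],degrees=True).as_matrix();return box(q,[0,0,.051],[.027,.027,.051],.008),q
def fitb(P,x0):
    x=x0.copy();sc=np.array([.01,.01,.01,3,3,3])
    for k in range(4):
        s,q=sd(P,x);m=(abs(s)<(.012 if k<2 else .006))&(q[:,2]<.1)&(q[:,2]>.003);Q=P[m]
        r=least_squares(lambda y:sd(Q,x0+y*sc)[0],(x-x0)/sc,loss='soft_l1',f_scale=.002);x=x0+r.x*sc
    s,q=sd(Q,x)
    return x,len(Q),np.median(abs(s)),q.min(0),q.max(0)
E
python3 - <<'E'
from body import *
s=status.read_state();rel=np.load("rel.npy");R=np.array(s["tcp_rot"])
Mb=R@rel.T; b=s["position"]-Mb@np.array([-.0001,-.0004,.1134])
e=Ro.from_matrix(Mb).as_euler('ZYX',degrees=True);x0=np.r_[b,e];print("pred",np.round(x0,4))
d=vision.capture("scene");P,_,_=cloud(d,d["pose"]);np.savez("s8.npz",**d)
print(fitb(P,x0)); 
d2=vision.capture("top");P2,_,_=cloud(d2,d2["pose"]);print(fitc(P,np.array([.659,.175,-2.7])),fitc(P2,np.array([.659,.175,-2.7])))
cv2.imwrite("pics/s8.png",d["img"][:,:,::-1])
E
```

```text
pred [ 0.6557  0.1653  0.1268 -3.0377 -0.9568 -0.3517]
(array([ 0.65586203,  0.16497279,  0.12645041, -3.0008252 , -1.01328575,
       -0.42964175]), 1471, np.float64(0.00030202994411120815), array([-0.02561278, -0.02575428,  0.0049207 ]), array([0.02814529, 0.02844563, 0.09999541]))
(array([ 0.65957852,  0.17575404, -2.55079142]), 1738, np.float64(0.0023961463299736092), np.float64(0.05453104430758515)) (array([ 0.65842792,  0.17466747, -2.83684584]), 494, np.float64(0.002113788964941212), np.float64(0.05560309286057663))
```

View pics/s8.png

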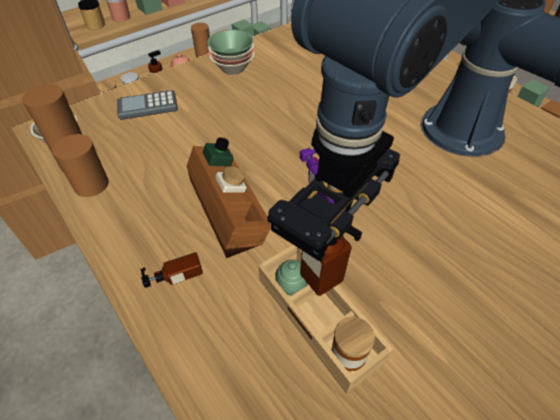

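Run:
```python
from tgt import *
rel=np.load("rel.npy")
p,Rr=target(np.array([.659,.1755,.125]),rel);p,R=plan(p,Rr,3,1)
p2,_=target(np.array([.659,.1755,.018]),rel);plan(p2,Rr,6,1,p,R)
```

```text
max [0.11 0.1  0.03 0.03 0.02 0.01]
[0.11, 0.1, 0.03, 0.03, 0.02, -0.01, 1]
[0.1, 0.09, 0.02, 0.02, 0.02, -0.01, 1]
[0.1, 0.1, 0.03, 0.03, 0.02, -0.01, 1]
max [0.01 0.02 0.72 0.   0.   0.  ]
[0.0, -0.01, 0.71, 0.0, 0.0, 0.0, 1]
[0.01, -0.01, 0.72, 0.0, 0.0, 0.0, 1]
[0.0, -0.02, 0.71, 0.0, 0.0, 0.0, 1]
[0.01, -0.01, 0.71, 0.0, 0.0, 0.0, 1]
[0.0, -0.01, 0.72, 0.0, 0.0, 0.0, 1]
[0.01, -0.01, 0.71, 0.0, 0.0, 0.0, 1]
```

Request:
{"name": "send_rows", "arguments": {
  "moves": [
    [0.11, 0.1, 0.03, 0.03, 0.02, -0.01, 1],
    [0.1, 0.1, 0.02, 0.03, 0.02, -0.01, 1],
    [0.1, 0.1, 0.03, 0.03, 0.02, -0.01, 1],
    [0, 0, 0.2, 0, 0, 0, 1],
    [0, 0, 0.5, 0, 0, 0, 1],
    [0, 0, 0.6, 0, 0, 0, 1],
    [0, 0, 0, 0, 0, 0, 1],
    [0, 0, 0, 0, 0, 0, 1]
  ]
}}

```text
time_s: 18.15
position: [0.6601, 0.1752, 0.2056]
tcp_rot: [[-0.25, 0.968, 0.015], [0.968, 0.25, -0.002], [-0.006, 0.014, -1.0]]
force: [0.9, -0.1, -3.2]
opening: 0.362
```

Run:
```python
from tgt import *
rel=np.load("rel.npy")
s=status.read_state();R=np.array(s["tcp_rot"])
Mb=R@rel.T; print(s["position"]-Mb@np.array([-.0001,-.0004,.1134]),Ro.from_matrix(Mb).as_euler('ZYX',degrees=True),s["force"])
p2,Rr=target(np.array([.659,.1755,.014]),rel);plan(p2,Rr,5,1)
```

```text
[0.66004791 0.17555664 0.09217766] [-2.73007868  0.07179849 -0.0397437 ] [ 0.88126339 -0.08720065 -3.15815103]
max [0.01 0.02 0.63 0.01 0.   0.  ]
[0.0, -0.02, 0.63, 0.0, 0.0, 0.0, 1]
[0.01, -0.02, 0.62, 0.0, 0.0, 0.0, 1]
[0.0, -0.02, 0.63, 0.0, 0.0, 0.0, 1]
[0.01, -0.01, 0.62, -0.01, 0.0, 0.0, 1]
[0.0, -0.02, 0.63, 0.0, 0.0, 0.0, 1]
```

Request:
{"name": "send_rows", "arguments": {
  "moves": [
    [0, -0.02, 0.5, 0, 0, 0, 1],
    [0.01, -0.02, 0.6, 0, 0, 0, 1],
    [0, -0.02, 0.6, 0, 0, 0, 1],
    [0.01, -0.02, 0.6, 0, 0, 0, 1],
    [0, -0.01, 0.5, 0, 0, 0, 1],
    [0, 0, 0.2, 0, 0, 0, 1],
    [0, 0, 0.05, 0, 0, 0, 1],
    [0, 0, 0, 0, 0, 0, 1]
  ]
}}

```text
time_s: 19.15
position: [0.6593, 0.1751, 0.13]
tcp_rot: [[-0.25, 0.968, 0.017], [0.968, 0.251, -0.002], [-0.006, 0.016, -1.0]]
force: [-0.4, -0.1, -2.7]
opening: 0.361
```

Run:
```python
from body import *
rel=np.load("rel.npy")
s=status.read_state();R=np.array(s["tcp_rot"])
Mb=R@rel.T; b=s["position"]-Mb@np.array([-.0001,-.0004,.1134]);e=Ro.from_matrix(Mb).as_euler('ZYX',degrees=True)
print(b,e,s["force"])
d=vision.capture("scene");P,_,_=cloud(d,d["pose"]);P=P[P[:,2]>.06];print(fitb(P,np.r_[b,e]))
cv2.imwrite("pics/s9.png",cv2.resize(d["img"][200:400,230:430,::-1],(600,600)))
```

```text
[0.6593984  0.17541081 0.01662113] [-2.72722723  0.00363177 -0.03257126] [-0.36541321 -0.12816999 -2.67118318]
(array([ 0.65957614,  0.1749641 ,  0.01594637, -2.51523365, -0.00724162,
       -0.14758583]), 439, np.float64(0.00032665504448296453), array([-0.02604713, -0.00628978,  0.04415117]), array([0.02778065, 0.02806779, 0.09984382]))
```

View pics/s9.png

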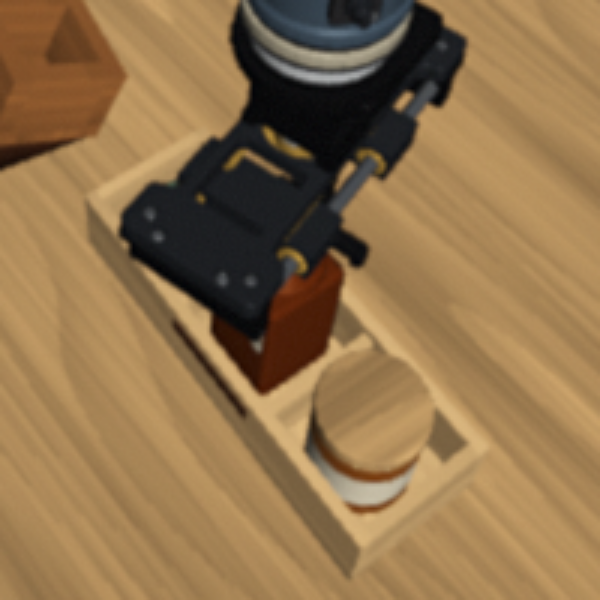

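Request:
{"name": "send_rows", "arguments": {
  "moves": [
    [0, 0, 0.07, 0, 0, 0, 1],
    [0, 0, 0.07, 0, 0, 0, 1],
    [0, 0, 0.07, 0, 0, 0, 1],
    [0, 0, 0.05, 0, 0, 0, 1],
    [0, 0, 0, 0, 0, 0, 1]
  ]
}}

```text
time_s: 19.82
position: [0.6588, 0.175, 0.1228]
tcp_rot: [[-0.25, 0.968, 0.015], [0.968, 0.251, -0.002], [-0.005, 0.014, -1.0]]
force: [-0.8, 1.4, -2.9]
opening: 0.363
```

Request:
{"name": "send_rows", "arguments": {
  "moves": [
    [0, 0, 0.03, 0, 0, 0, 1],
    [0, 0, 0.03, 0, 0, 0, 1],
    [0, 0, 0, 0, 0, 0, 1]
  ]
}}

```text
time_s: 20.2
position: [0.6593, 0.1749, 0.1221]
tcp_rot: [[-0.251, 0.968, 0.016], [0.968, 0.251, -0.002], [-0.006, 0.015, -1.0]]
force: [-0.6, -0.6, 0.1]
opening: 0.361
```

Request:
{"name": "send_rows", "arguments": {
  "moves": [
    [0, 0, 0.01, 0, 0, 0, 1],
    [0, 0, 0, 0, 0, 0, 0.2],
    [0, 0, 0, 0, 0, 0, -0.2],
    [0, 0, 0, 0, 0, 0, -0.4],
    [0, 0, 0, 0, 0, 0, -0.4],
    [0, 0, 0, 0, 0, 0, -0.4],
    [0, 0, 0, 0, 0, 0, -0.4],
    [0, 0, 0, 0, 0, 0, -0.4]
  ]
}}

```text
time_s: 21.2
position: [0.659, 0.175, 0.1213]
tcp_rot: [[-0.251, 0.968, 0.015], [0.968, 0.251, -0.002], [-0.006, 0.015, -1.0]]
force: [-0.8, -0.2, -0.2]
opening: 0.697
```

Request:
{"name": "send_rows", "arguments": {
  "moves": [
    [0, 0, -0.2, 0, 0, 0, -0.4],
    [0, 0, -0.5, 0, 0, 0, -0.4],
    [0, 0, -0.8, 0, 0, 0, -0.4],
    [0, 0, -0.9, 0, 0, 0, -0.4],
    [0, 0, -0.9, 0, 0, 0, -0.4],
    [0, 0, -0.9, 0, 0, 0, -0.4],
    [0, 0, -0.9, 0, 0, 0, -0.4],
    [0, 0, -0.5, 0, 0, 0, -0.4],
    [0, 0, 0, 0, 0, 0, -0.4]
  ]
}}

```text
time_s: 22.32
position: [0.6574, 0.1754, 0.2629]
tcp_rot: [[-0.251, 0.968, 0.018], [0.968, 0.251, -0.001], [-0.006, 0.017, -1.0]]
force: [0.0, 0.3, -0.5]
opening: 0.7
```

Run:
```python
from body import *
s=status.read_state();print(s["time_s"],s["position"],s["force"])
d=vision.capture("scene");P,_,_=cloud(d,d["pose"]);
cv2.imwrite("pics/s10.png",d["img"][:,:,::-1])
print(fitb(P[P[:,2]>.06],np.array([.6592,.175,.008,-2.7,0,0])),fitc(P,np.array([.659,.175,-2.7])))
w=vision.capture("wrist");cv2.imwrite("pics/w10.png",w["img"][:,:,::-1])
T=np.eye(4);T[:3,:3]=s["tcp_rot"];T[:3,3]=s["position"]
Pw,_,_=cloud(w,T@w["hand_eye"])
for Q in (P,Pw):
  m=(np.hypot(Q[:,0]-.6592,Q[:,1]-.175)<.008)&(Q[:,2]<.19);print("head top z",np.percentile(Q[m,2],[10,50,90]) if m.any() else None,m.sum())
```

```text
22.325 [0.65740194 0.1753921  0.2628687 ] [ 0.03263874  0.26697492 -0.49430334]
(array([ 0.65953173,  0.17523729,  0.00750855, -2.74850363,  0.0946908 ,
        0.16723206]), 618, np.float64(0.0003086639741601868), array([-0.02583467, -0.02558697,  0.05256516]), array([0.02803977, 0.02813847, 0.09998912])) (array([ 0.65914552,  0.17515227, -2.65456608]), 1934, np.float64(0.0025905730416270548), np.float64(0.05451762388997489))
head top z [0.16615466 0.16721775 0.16863349] 72
head top z [0.16847758 0.16930397 0.17010677] 282
```

View pics/s10.png

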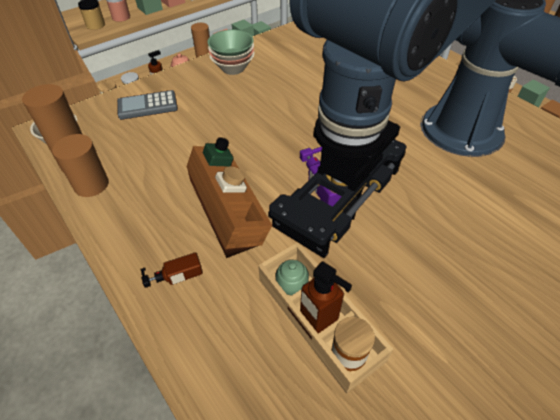

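View pics/w10.png

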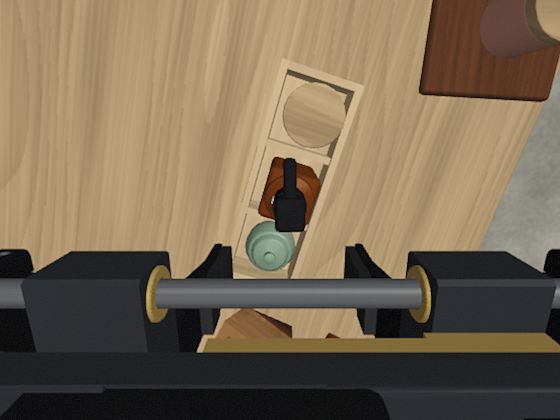

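```bash
python3 -c "
from rig import bot
print(bot.hand_in())"
```

```text
the job is handed in; nothing more can be done
None
```

The amber pump bottle is locked and standing upright in the crate's middle place. The gripper is clear of it, and I handed in at about 22 s on the robot's clock. There is no verdict yet.

- **Lock:** I gripped the head on its flat sides while the bottle sat in the stand's +y pocket. I pressed it 16 mm home and turned it clockwise to about -73° (-1.27 rad). After I opened the gripper in the stand, the head's top stayed at about 159.5 mm up the axis, the locked height. After release in the crate it measured 159 to 161 mm, so the lock held.
- **Placing:** I lifted the bottle by the collar along its axis, brought it upright and lowered it until the wrist force went to zero. After release, the fit put its base at (0.6595, 0.1752, 0.0075) m. That is within 1 mm of the place's centre, tilted under 0.2°, with its sides within 0.1° of the crate's.
- **Other wares:** In the last scene image, the two testers and both crate wares look unmoved. I checked them by eye only.
- **Disagreements:**
  - Crate position estimates from the two cameras differed by about 1 mm.
  - Before lifting, the bottle's tilt fitted at about 27.3°, just over the stated 25 to 27°.
  - At the end, the head-height readings from the scene and wrist cameras differed by about 2 mm.

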